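# Tighten a phone clamp crisscross in two passes

## Robot

A 6-joint arm with a two-finger parallel gripper is mounted at the origin on a cart in front of the work surface, level with it; the furniture and walls round the work are solid. World frame = base frame: x ahead of the robot, y to its left, z up, the work surface at z = 0. Lengths are in m, angles in rad, forces in N, time in s.
With the tool pointing down it reaches from about 0.325 to 0.875 m from the base axis. Payload 4.4 kg.
Tool frame: the origin (TCP) lies midway between the tips of the shut fingers; the grasp point (between the pads) lies behind it (arm.pinch_z is the z of the grasp point in the tool frame, in m); z points along the fingers, y is the line along which they close (so a half turn about z gives the same grasp; the last joint's range is limited). The gripper opens to 85 mm and grips with 20 to 120 N. Pads are 22 mm wide; open, the fingers measure 114 mm over their backs; the gripper's body (76 mm by 85 mm) begins 54 mm behind the grasp point. The pads swing forward as they close: fully open they stand 13 mm farther back than shut.
Start: joints at [0.975, 0.207, 1.542, -0, 1.393, -0.15], TCP at [0.248, 0.519, 0.231] pointing down, gripper open.
Joint ranges: [-2.73, 2.73], [-0.86, 2.22], [0.23, 2.46], [-1.11, 4.25], [0.08, 2.63], [-2.82, 2.82]. Speed limits (rad/s): [2.79, 2.79, 3.14, 3.14, 3.14, 3.14].

## Interface

Orientations are given as a unit quaternion [x, y, z, w].
In Python, from cell import arm gives the robot as it stands.
- The arm moves only by the tool tcp_steps, called after ">>>" as a command line: name --pt "numbers of a row" for each row, then --argument value for the rest. Schema: {"type":"object","properties":{"plan":{"type":"array","items":{"type":"array","items":{"type":"number"},"minItems":7,"maxItems":7},"minItems":1,"maxItems":10},"only":{"type":"string"},"quiet":{"type":"boolean"},"lines":{"type":"string"}},"required":["plan"],"additionalProperties":false}. plan is a list of rows, 1 to 10 of them, each of 7 numbers: dx, dy, dz in cm, then a rotation vector rx, ry, rz in units of 0.2 rad, then the finger opening in m; each row shifts and turns the commanded pose from where the row before left it, along the tool's axes as they then stand; what a row does not reach is not made up. A row lasts 1/12 s, in which the tool goes at most 0.0417 m and 0.125 rad, less where a joint would pass 70% of its speed; a pose out of reach is approached as far as the arm can. The fingers move at their own pace and stop on an object; the grip force is fixed at half the most. Time passes only in rows, so rows that do not move let the fingers close. The tool returns the time, the measured TCP pose, the force, the opening and the grip force at its end. only (a regular expression) keeps the lines of the reply that match it, lines (a string "A,B") keeps lines A to B, and quiet returns only ok. Input that does not fit is refused with a message, and nothing moves.
- arm.state(): the state, without advancing time (a new reading comes with each control period).
- arm.get_image(name): name is "scene" or "side" or "wrist"; returns a dict with "color" (480x640x3 uint8, red, green, blue), "fx", "fy", "cx", "cy" (pixels), "distortion" ([k1, k2, p1, p2, k3] as OpenCV has them; the pictures are not rectified), "R" (3x3) and "t" (3): a world point X has camera coordinates R X + t; the wrist camera has in their place "mount" (4x4, takes a point from camera to tool coordinates, whose origin is the TCP and whose axes are the flange's). Camera axes: x right, y down, z forward; pixel columns grow to the right and rows downward; lengths in m; the calibration is good to about 2 mm. A picture is of the moment at which its call begins: read the wrist's pose just before it. There is no depth.
- arm.finish_job(): hands the job in; it is judged then, once.
The state is a dict: "t": time; "joints": joint angles; "joint_vel": joint speeds; "joint_torque": joint torques, N m; "ee_pos": TCP position; "ee_rot": TCP orientation; "wrist_force": force on the tool from outside, world axes, zero at the start; "wrist_torque": the same for the moment, N m; "opening": finger opening in m; "finger_force": force on a finger pad.
Only numpy, scipy, OpenCV 4.12 (cv2) and the standard library are available. Lean on these libraries where they do the work, as an engineer would, in place of code of your own. Each camera call takes 0.05 s, during which the arm holds its last target. There are 200 camera calls.

## Task

A phone with its newly glued screen lies in the sloping clamp: tighten the clamp's four red wing knobs clockwise, crisscross, in two passes, so that the screen is pressed down evenly. First turn every knob about half way, until its bar stands diagonal; only when all four are there, turn every knob fully home to its stop, bar level across the slope. In each pass follow the first knob by the one diagonally opposite, never by a neighbour, then do the other two, and leave the other things on the bench where they are.

Things in the scene. Friction and masses are not known exactly. Their poses are not given: they have to be found in the camera images.
- clamp: phone clamp, fixed on the worktop, 190 x 210 mm, 140 mm high; origin under its centre; its x is level, from its low edge (robot side) to its high edge. Its face slopes up along x at 25 degrees, so the knob axes lean 25 degrees from vertical toward the low edge. Four red wing knobs hold a blue frame on a phone, 120 mm apart along the slope, 124 mm across; far = high side, left = its +y
- far_left (a point): grip point of the far left wing knob, on its axis, 26 mm above the blue frame's face; z points out along the axis, x along the bar. Red bar 64 mm long, 14 mm thick, 24 mm high: from 14 mm below to 10 mm above this point; under it a 14 mm stem, then a 28 mm washer 23 mm below the point. Turns on the spot, friction about 0.1 N m, stays where it is left
- far_right (a point): grip point of the far right wing knob, on its axis, 26 mm above the blue frame's face; z points out along the axis, x along the bar. Red bar 64 mm long, 14 mm thick, 24 mm high: from 14 mm below to 10 mm above this point; under it a 14 mm stem, then a 28 mm washer 23 mm below the point. Turns on the spot, friction about 0.1 N m, stays where it is left
- near_left (a point): grip point of the near left wing knob, on its axis, 26 mm above the blue frame's face; z points out along the axis, x along the bar. Red bar 64 mm long, 14 mm thick, 24 mm high: from 14 mm below to 10 mm above this point; under it a 14 mm stem, then a 28 mm washer 23 mm below the point. Turns on the spot, friction about 0.1 N m, stays where it is left
- near_right (a point): grip point of the near right wing knob, on its axis, 26 mm above the blue frame's face; z points out along the axis, x along the bar. Red bar 64 mm long, 14 mm thick, 24 mm high: from 14 mm below to 10 mm above this point; under it a 14 mm stem, then a 28 mm washer 23 mm below the point. Turns on the spot, friction about 0.1 N m, stays where it is left
- knob_far_left (a joint): turn of the far left knob in rad, growing clockwise seen from above its face; 0 = loose, bar pointing up the slope; 0.79 = half way, bar diagonal; 1.57 = hard stop, fully home, bar level across the slope. Starts between 0 and 0.2
- knob_far_right (a joint): turn of the far right knob in rad, growing clockwise seen from above its face; 0 = loose, bar pointing up the slope; 0.79 = half way, bar diagonal; 1.57 = hard stop, fully home, bar level across the slope. Starts between 0 and 0.2
- knob_near_left (a joint): turn of the near left knob in rad, growing clockwise seen from above its face; 0 = loose, bar pointing up the slope; 0.79 = half way, bar diagonal; 1.57 = hard stop, fully home, bar level across the slope. Starts between 0 and 0.2
- knob_near_right (a joint): turn of the near right knob in rad, growing clockwise seen from above its face; 0 = loose, bar pointing up the slope; 0.79 = half way, bar diagonal; 1.57 = hard stop, fully home, bar level across the slope. Starts between 0 and 0.2
- driver: thin screwdriver with red handle, 128 mm long, loose, lying on the worktop to the left; origin at its underside's centre; a bystander
- white_box: white cardboard box 55 x 85 x 30 mm, loose, on the left; origin at its underside's centre; a bystander
- tweezers: fine steel tweezers, 127 mm long, 10 mm high, loose, lying on the right; origin at its underside's centre; a bystander
- yellow_tape: roll of yellow tape, 45 mm across, 18 mm high, loose, on the right; origin at its underside's centre; a bystander

How it is judged:
By the outcome, as a careful person would: the job done as asked, in the order asked, and still so for the second after the job is handed in, with the robot touching nothing.
It also fails if it takes over 72 s, if anything falls off the work surface, if the arm or the gripper's body presses on something with over 40 N, if the wrist force passes 120 N, or if a joint passes its speed limit or range.

## Working session

There is one attempt and no reset: what is moved stays moved. The work goes in short steps, Python scripts to look and compute and a tool call to move; the robot and the scene stay as the last step left them, time stands still between calls to the robot, and variables do not carry over. Pictures are saved under pics/ and viewed, at most 10 in all, crops included, and the job is handed in when it is done.

```bash
ls; mkdir -p pics; python3 - <<'E'
from cell import arm
import cv2,numpy as np
print(arm.state(), arm.pinch_z)
for n in ["scene","side","wrist"]:
    d=arm.get_image(n); cv2.imwrite(f"pics/{n}0.png",d["color"][:,:,::-1])
    print(n,{k:np.round(v,4).tolist() for k,v in d.items() if k!="color"})
E
```

```text
cell.py
pics
{'t': 0.0, 'joints': array([ 9.74483094e-01,  2.07440179e-01,  1.54300139e+00, -9.63088034e-06,
        1.39348594e+00, -1.50509356e-01]), 'joint_vel': array([ 0.00013473,  0.00098063,  0.0014579 ,  0.00066174,  0.00079277,
       -0.00023748]), 'joint_torque': array([ 7.53789791e-04, -3.83031142e+01, -2.91598785e+01, -1.26398745e-04,
        1.04358981e-02, -8.12032084e-06]), 'ee_pos': array([0.24750774, 0.51814454, 0.23009181]), 'ee_rot': array([ 2.21059710e-01,  9.75259577e-01, -1.08870567e-03, -4.21457420e-04]), 'wrist_force': array([-0.29450217, -0.49239049, -0.24695345]), 'wrist_torque': array([ 0.00236444, -0.02333735,  0.01333866]), 'finger_force': 0.0, 'opening': 0.0852379342640948} -0.0187
scene {'fx': 475.2377, 'fy': 475.2377, 'cx': 318.2719, 'cy': 241.5854, 'distortion': [-0.1147, 0.0, 0.0, 0.0, 0.0], 'R': [[0.8685, -0.4955, -0.0157], [-0.3544, -0.5985, -0.7185], [0.3466, 0.6295, -0.6954]], 't': [-0.4689, 0.34, 0.7645]}
side {'fx': 556.9323, 'fy': 556.9323, 'cx': 317.3665, 'cy': 237.6537, 'distortion': [-0.0183, 0.0, 0.0, 0.0, 0.0], 'R': [[0.9546, -0.2969, 0.0254], [-0.1107, -0.4326, -0.8947], [0.2766, 0.8513, -0.4458]], 't': [-0.5483, 0.2017, 1.1587]}
wrist {'fx': 365.116, 'fy': 365.116, 'cx': 320.0941, 'cy': 239.5866, 'distortion': [-0.0521, 0.0, 0.0, 0.0, 0.0], 'mount': [[-0.0002, -0.9474, -0.32, 0.0824], [1.0, -0.0005, 0.0009, -0.0002], [-0.0011, -0.32, 0.9474, -0.1428], [0.0, 0.0, 0.0, 1.0]]}
```
View pics/scene0.png

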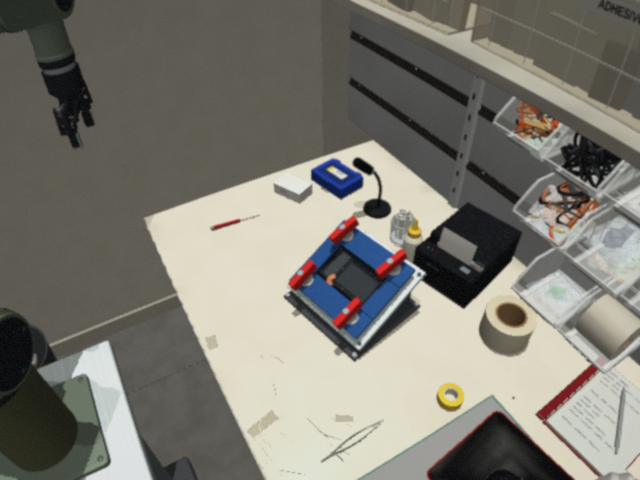

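View pics/side0.png

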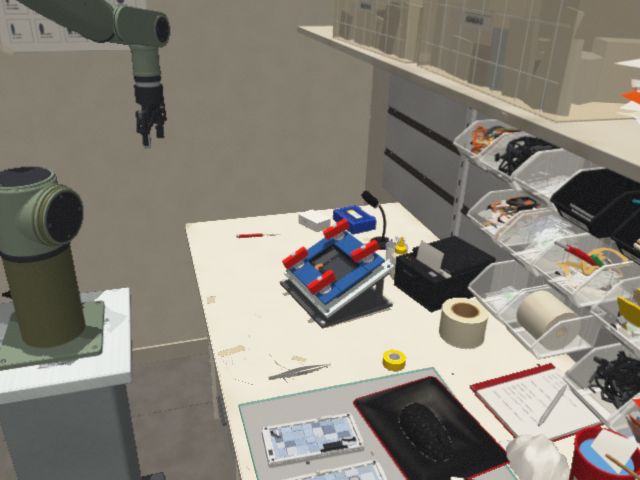

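Both views show the clamp with its four red bars. In the scene view they are at about (345,229), (390,263), (303,268) and (348,312); in the side view at (337,233), (365,250), (297,255) and (322,280). A black gooseneck lamp and bottles stand behind its far edge. Next I triangulate the bar centres.

```bash
cat > h.py <<'E'
from cell import arm
import cv2,numpy as np
from scipy.spatial.transform import Rotation as Ro
def cam(n):
    s=arm.state(); d=arm.get_image(n)
    K=np.array([[d["fx"],0,d["cx"]],[0,d["fy"],d["cy"]],[0,0,1.]]); D=np.array(d["distortion"])
    if n=="wrist":
        T=np.eye(4);T[:3,:3]=Ro.from_quat(s["ee_rot"]).as_matrix();T[:3,3]=s["ee_pos"]
        M=np.linalg.inv(T@np.array(d["mount"])); R,t=M[:3,:3],M[:3,3]
    else: R,t=np.array(d["R"]),np.array(d["t"])
    return d["color"],K,D,R,t
def und(c,p): return cv2.undistortPoints(np.array(p,float).reshape(-1,1,2),c[1],c[2])[:,0]
def red(c,amin=120):
    hsv=cv2.cvtColor(c[0],cv2.COLOR_RGB2HSV)
    m=((hsv[...,0]<6)|(hsv[...,0]>174))&(hsv[...,1]>150)&(hsv[...,2]>70)
    cs,_=cv2.findContours(m.astype(np.uint8),cv2.RETR_EXTERNAL,cv2.CHAIN_APPROX_NONE)
    out=[]
    for k in cs:
        if cv2.contourArea(k)<amin: continue
        h=cv2.convexHull(k); M=cv2.moments(h)
        out.append((M["m10"]/M["m00"],M["m01"]/M["m00"],cv2.contourArea(k),cv2.contourArea(h)))
    return out
def tri(c1,p1,c2,p2):
    X=cv2.triangulatePoints(np.c_[c1[3],c1[4]],np.c_[c2[3],c2[4]],und(c1,p1).T,und(c2,p2).T)
    return (X[:3]/X[3]).T
def plane(c,p,P0,n):
    u=np.c_[und(c,p),np.ones(len(np.reshape(p,(-1,2))))]@c[3]; o=-c[3].T@c[4]
    return o+u*(((P0-o)@n)/(u@n))[:,None]
E
python3 - <<'E'
from h import *
a,b=cam("scene"),cam("side")
for c in(a,b): print(np.round(red(c,60),1))
def pick(c,g): 
    r=np.array(red(c,60))[:,:2]; return np.array([r[np.argmin(np.hypot(*(r-q).T))] for q in g])
pa=pick(a,[(345,229),(390,263),(303,268),(348,312)]); pb=pick(b,[(337,233),(365,250),(297,255),(322,280)])
X=tri(a,pa,b,pb)  # FL FR NL NR
print(pa,pb);print(X.round(4))
for i,j in[(0,1),(2,3),(0,2),(1,3)]: v=X[i]-X[j];print(i,j,np.linalg.norm(v).round(4),np.degrees(np.arctan2(v[1],v[0])).round(1),np.degrees(np.arcsin(v[2]/np.linalg.norm(v))).round(1))
E
```

```text
[[565.5 393.1 462.  552. ]
 [347.5 312.3 291.5 366.5]
 [302.3 274.9 259.  313.5]
 [390.4 263.8 281.5 343. ]
 [343.3 229.8 245.5 299. ]]
[[ 636.2  461.   113.5  129.5]
 [ 591.6  455.3  951.5 2920.5]
 [ 378.3  436.9   85.5  251. ]
 [ 510.6  376.8  328.   439.5]
 [ 321.5  281.3  267.5  310. ]
 [ 294.9  257.4  209.   240. ]
 [ 580.2  254.4  126.5  159.5]
 [ 364.8  250.3  256.5  308.5]
 [ 335.6  228.6  208.5  244. ]]
[[343.30992196 229.76365663]
 [390.39115646 263.75801749]
 [302.25730994 274.897395  ]
 [347.51796271 312.25738972]] [[335.63797814 228.59016393]
 [364.78390059 250.271745  ]
 [294.86458333 257.42569444]
 [321.46344086 281.31666667]]
[[ 0.6351  0.0627  0.1403]
 [ 0.6615 -0.0575  0.1396]
 [ 0.5298  0.0416  0.0881]
 [ 0.5566 -0.0792  0.0891]]
0 1 0.123 102.4 0.3
2 3 0.1237 102.5 -0.5
0 2 0.1194 11.3 25.9
1 3 0.1185 11.7 25.2
```

```bash
cat >> h.py <<'E'
import json,os,sys
X0=np.array([[.6351,.0627,.1403],[.6615,-.0575,.1396],[.5298,.0416,.0881],[.5566,-.0792,.0891]])
def frame(X):
    C=X.mean(0); u=X[0]+X[1]-X[2]-X[3]; v=X[0]-X[1]+X[2]-X[3]
    psi=np.arctan2(u[1],u[0])*.5+.5*(np.arctan2(v[1],v[0])-np.pi/2); t=np.radians(25)
    u=np.array([np.cos(psi)*np.cos(t),np.sin(psi)*np.cos(t),np.sin(t)]); v=np.array([-np.sin(psi),np.cos(psi),0]); n=np.cross(u,v)
    return C,u,v,n,psi
def todo(P,u,v,n,th,h):
    """tool deltas to bring grasp point h above P, tool x along the bar turned by th; rotate first, then shift"""
    s=arm.state(); R=Ro.from_quat(s["ee_rot"])
    G=Ro.from_matrix(np.c_[-u,v,-n])*Ro.from_rotvec([0,0,th])
    tcp=P+n*h+n*arm.pinch_z
    rv=(R.inv()*G).as_rotvec()
    print("t",round(s["t"],2),"rot",rv.round(4),"|",np.linalg.norm(rv).round(3),"then shift",G.inv().apply(tcp-s["ee_pos"]).round(4),"or shift first",R.inv().apply(tcp-s["ee_pos"]).round(4),"op",round(s["opening"],4),"F",np.round(s["wrist_force"],1),"j",s["joints"].round(2))
E
python3 - <<'E'
from h import *
C,u,v,n,psi=frame(X0);print(C,np.degrees(psi),n)
todo(C,u,v,n,0,.17)
E
```

```text
[ 0.59575  -0.0081    0.114275] 11.97860727299314 [-0.41341582 -0.08771292  0.90630779]
t 0.25 rot [-0.1438 -0.421  -0.6441] | 0.783 then shift [-0.1603 -0.5874  0.0519] or shift first [-0.4903 -0.364  -0.0204] op 0.0852 F [-1.  -0.1  0.3] j [ 0.97  0.21  1.54  0.    1.39 -0.15]
```

The manual's scale: shifts go in cm and turns go in units of 0.2 rad. Converting my numbers, -0.092 rad is -0.46.

>>> tcp_steps --pt "0 0 0 -0.1025 -0.3005 -0.46 0.085" --pt "0 0 0 -0.1025 -0.3005 -0.46 0.085" --pt "0 0 0 -0.1025 -0.3005 -0.46 0.085" --pt "0 0 0 -0.1025 -0.3005 -0.46 0.085" --pt "0 0 0 -0.1025 -0.3005 -0.46 0.085" --pt "0 0 0 -0.1025 -0.3005 -0.46 0.085" --pt "0 0 0 -0.1025 -0.3005 -0.46 0.085"

```text
t: 0.83
ee_pos: [0.2477, 0.5192, 0.2315]
ee_rot: [-0.104, 0.97, 0.023, 0.217]
wrist_force: [0.1, -0.5, -0.2]
opening: 0.0848
finger_force: 0.0
```

>>> tcp_steps --pt "-1.07 -3.9 0.35 0 0 0 0.085" --pt "-1.07 -3.9 0.35 0 0 0 0.085" --pt "-1.07 -3.9 0.35 0 0 0 0.085" --pt "-1.07 -3.9 0.35 0 0 0 0.085" --pt "-1.07 -3.9 0.35 0 0 0 0.085" --pt "-1.07 -3.9 0.35 0 0 0 0.085" --pt "-1.07 -3.9 0.35 0 0 0 0.085" --pt "-1.07 -3.9 0.35 0 0 0 0.085"

```text
t: 1.5
ee_pos: [0.4003, 0.2306, 0.2423]
ee_rot: [-0.102, 0.971, 0.023, 0.216]
wrist_force: [1.1, -0.3, -0.4]
opening: 0.085
finger_force: 0.0
```

>>> tcp_steps --pt "-1.07 -3.9 0.35 0 0 0 0.085" --pt "-1.07 -3.9 0.35 0 0 0 0.085" --pt "-1.07 -3.9 0.35 0 0 0 0.085" --pt "-1.07 -3.9 0.35 0 0 0 0.085" --pt "-1.07 -3.9 0.35 0 0 0 0.085" --pt "-1.07 -3.9 0.35 0 0 0 0.085" --pt "-1.07 -3.9 0.35 0 0 0 0.085" --pt "0 0 0 0 0 0 0.085"

```text
t: 2.17
ee_pos: [0.5365, -0.0257, 0.2525]
ee_rot: [-0.098, 0.971, 0.02, 0.217]
wrist_force: [0.6, -0.8, 0.3]
opening: 0.085
finger_force: 0.0
```

```bash
python3 - <<'E'
from h import *
C,u,v,n,psi=frame(X0)
todo(C,u,v,n,0,.17)
c=cam("wrist"); cv2.imwrite("pics/w1.png",c[0][:,:,::-1]); print(np.round(red(c,60),1))
E
```

```text
t 2.17 rot [-0.0067  0.0031 -0.0063] | 0.01 then shift [0.0026 0.0049 0.0001] or shift first [0.0026 0.0049 0.    ] op 0.085 F [ 0.6 -0.8  0.3] j [-0.34 -0.16  1.93  0.26  1.   -2.21]
[[ 399.4  281.3 1080.  1311.5]
 [ 259.   283.5  929.5 1224.5]
 [  30.9  254.3  875.5  981.5]
 [  11.3  162.7  122.   795.5]
 [ 250.   143.5 1328.5 1641.5]
 [ 408.5  141.8 1406.5 1718.5]]
```

View pics/w1.png

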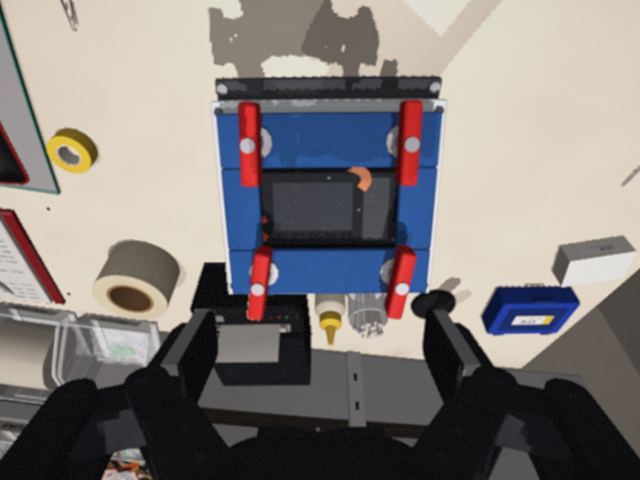

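The wrist view shows the near right bar at (250,143), near left at (409,142), far right at (259,283) and far left at (400,281). Each has a grey dot on its axis. I'll check these against the other views and measure the bar angles.

```bash
cat >> h.py <<'E'
def bars(c,X,u,v,n):
    """bar centre (on plane of bar tops) and angle, per knob, wrist view"""
    hsv=cv2.cvtColor(c[0],cv2.COLOR_RGB2HSV)
    m=((hsv[...,0]<6)|(hsv[...,0]>174))&(hsv[...,1]>150)&(hsv[...,2]>60)
    cs,_=cv2.findContours(m.astype(np.uint8),cv2.RETR_EXTERNAL,cv2.CHAIN_APPROX_NONE)
    res={}
    for k in cs:
        if cv2.contourArea(k)<300: continue
        h=cv2.convexHull(k)[:,0].astype(float); M=cv2.moments(h.astype(np.float32)); px=np.array([[M["m10"],M["m01"]]])/M["m00"]
        p=plane(c,px,X.mean(0),n)[0]; i=np.argmin(np.linalg.norm(X-p,axis=1))
        if np.linalg.norm(X[i]-p)>.03: continue
        q=plane(c,h,X.mean(0),n); e=np.c_[(q-p)@v,(q-p)@u]
        (_,(w,l),a)=cv2.minAreaRect((e*1000).astype(np.float32))
        b=cv2.boxPoints(((0,0),(w,l),a)); d=b[1]-b[0]; d2=b[2]-b[1]
        d=d if np.hypot(*d)>np.hypot(*d2) else d2
        th=np.arctan2(-d[0],d[1])%np.pi; th=th-np.pi if th>2.4 else th
        res["FL FR NL NR".split()[i]]=(px[0].round(1),p.round(4),(p-X[i]).round(4),round(float(th),3),round(w),round(l))
    return res
E
python3 - <<'E'
from h import *
C,u,v,n,psi=frame(X0)
c=cam("wrist"); a=cam("scene"); b=cam("side")
r=bars(c,X0,u,v,n)
for k in r: print(k,*r[k])
pw=np.array([r[k][0] for k in "FL FR NL NR".split()])
pa=[[343.31,229.76],[390.39,263.76],[302.26,274.9],[347.52,312.26]];pb=[[335.64,228.59],[364.78,250.27],[294.86,257.43],[321.46,281.32]]
A,B=tri(a,pa,c,pw),tri(b,pb,c,pw);print(A.round(4),B.round(4))
for Y in(A,B):
  C,u,v,n,psi=frame(Y); print(C,np.degrees(psi),np.c_[(Y-C)@u,(Y-C)@v,(Y-C)@n].round(4).tolist())
E
```

```text
FL [394.7 283.2] [0.6353 0.0656 0.1394] [ 0.0002  0.0029 -0.0009] 0.15 18 70
FR [254.4 285.6] [ 0.6627 -0.0561  0.1402] [0.0012 0.0014 0.0006] 0.192 16 74
NR [244.7 146. ] [ 0.5554 -0.0788  0.089 ] [-0.0012  0.0004 -0.0001] 0.026 16 64
NL [403.2 144.1] [0.5289 0.0428 0.0887] [-0.0009  0.0012  0.0006] 0.006 17 64
[[ 0.6366  0.066   0.1375]
 [ 0.6613 -0.0567  0.1398]
 [ 0.5311  0.0443  0.0846]
 [ 0.5563 -0.0789  0.0883]] [[ 0.6368  0.0663  0.1384]
 [ 0.6632 -0.0562  0.1395]
 [ 0.5301  0.0435  0.0869]
 [ 0.5562 -0.0789  0.0887]]
[ 0.59634277 -0.00632268  0.11254909] 11.633949891730822 [[0.0595, 0.0627, -0.0002], [0.06, -0.0624, 0.0021], [-0.0605, 0.0627, -0.0026], [-0.059, -0.063, 0.0008]]
[ 0.59660444 -0.00631499  0.11336618] 12.063399824256667 [[0.06, 0.0626, -0.0003], [0.0606, -0.0627, 0.0005], [-0.0607, 0.0626, -0.001], [-0.06, -0.0626, 0.0007]]
```

```bash
cat >> h.py <<'E'
_p=np.radians(12.);_t=np.radians(25.)
C=np.array([.5963,-.0068,.1136]);U=np.array([np.cos(_p)*np.cos(_t),np.sin(_p)*np.cos(_t),np.sin(_t)]);V=np.array([-np.sin(_p),np.cos(_p),0]);N=np.cross(U,V)
KN={k:C+a*.06*U+b*.062*V for k,a,b in(("FL",1,1),("FR",1,-1),("NL",-1,1),("NR",-1,-1))}
XK=np.array([KN[k] for k in("FL","FR","NL","NR")])
if __name__=="__main__":  # python3 h.py KNOB theta height
    todo(KN[sys.argv[1]],U,V,N,float(sys.argv[2]),float(sys.argv[3]))
E
python3 h.py FL .15 .05
```

```text
t 2.37 rot [ 0.0014 -0.001   0.1493] | 0.149 then shift [-0.0512  0.0681  0.1202] or shift first [-0.0608  0.0595  0.1203] op 0.085 F [-0.3  0.9  0.1] j [-0.33 -0.16  1.94  0.26  1.   -2.21]
```

In the tool's units: 0.03 m is 3, 0.017 m is 1.7, 0.0747 rad is 0.3735.

>>> tcp_steps --pt "0 0 0 0.0035 -0.0025 0.3735 0.05" --pt "0 0 0 0.0035 -0.0025 0.3735 0.05" --pt "-1.28 1.7 3 0 0 0 0.05" --pt "-1.28 1.7 3 0 0 0 0.05" --pt "-1.28 1.7 3 0 0 0 0.05" --pt "-1.28 1.7 3 0 0 0 0.05" --pt "0 0 0 0 0 0 0.05" --pt "0 0 0 0 0 0 0.05"

```text
t: 3.03
ee_pos: [0.6225, 0.0649, 0.1651]
ee_rot: [-0.031, 0.976, 0.039, 0.211]
wrist_force: [-0.3, 0.5, 0.3]
opening: 0.0502
finger_force: 0.0
```

```bash
python3 h.py FL .15 .004
python3 - <<'E'
from h import *
c=cam("wrist"); cv2.imwrite("pics/w2.png",c[0][:,:,::-1])
r=bars(c,XK,U,V,N)
for k in r: print(k,*r[k])
E
```

```text
t 3.03 rot [ 0.0021 -0.0048  0.0041] | 0.007 then shift [-0.0019 -0.0025  0.0443] or shift first [-0.0021 -0.0026  0.0443] op 0.0502 F [-0.3  0.5  0.3] j [-0.1   0.14  1.83  0.19  0.77 -1.85]
FR [ 90.3 315.5] [ 0.6621 -0.0572  0.1387] [-0.0003 -0.0011 -0.0002] 0.171 28 75
FL [315.2 286.1] [0.6361 0.065  0.1387] [-0.0005 -0.0002 -0.0002] 0.149 14 73
NR [19.4 97.9] [ 0.5608 -0.0742  0.0909] [0.0048 0.0045 0.0026] 0.379 27 64
NL [274.8  54.9] [0.5379 0.0433 0.0918] [0.0077 0.0007 0.0036] 0.014 15 46
```

View pics/w2.png

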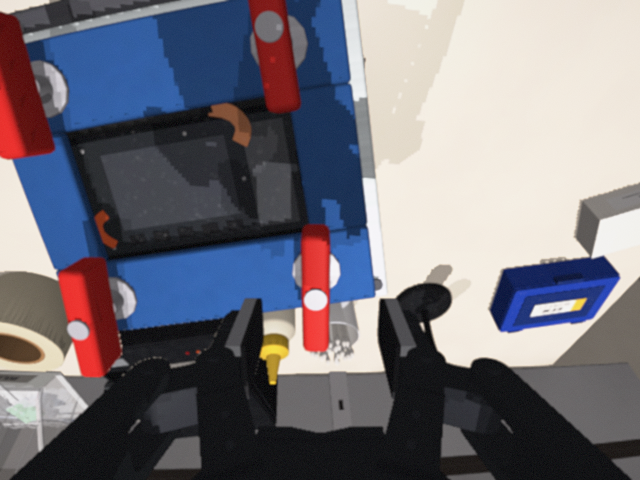

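The FL bar at (315,286) is centred and aligned between the fingers, and the model agrees to 0.5 mm. The lamp is close to the right finger, so I'll locate its head.

```bash
python3 - <<'E'
from h import *
a,b=cam("scene"),cam("side")
print(tri(a,[[377,208],[362,163],[380,180]],b,[[382,242],[370,198],[383,216]]).round(3))
E
python3 h.py FL .15 .004
```

```text
[[0.828 0.209 0.008]
 [0.799 0.244 0.13 ]
 [0.829 0.213 0.088]]
t 3.18 rot [-0.0009  0.0036  0.0013] | 0.004 then shift [0.0017 0.0003 0.048 ] or shift first [0.0019 0.0003 0.048 ] op 0.0499 F [-0.3 -0.7 -0.6] j [-0.11  0.13  1.83  0.19  0.77 -1.85]
```

>>> tcp_steps --pt "0.07 0 1.8 0 0 0 0.05" --pt "0.07 0 1.8 0 0 0 0.05" --pt "0 0 1.2 0 0 0 0.05" --pt "0 0 0 0 0 0 0.05" --pt "0 0 0 0 0 0 0.05"

```text
t: 3.6
ee_pos: [0.6431, 0.065, 0.1255]
ee_rot: [-0.028, 0.976, 0.038, 0.214]
wrist_force: [0.1, -0.8, -0.2]
opening: 0.0499
finger_force: 0.0
```

```bash
python3 h.py FL .15 .004
```

```text
t 3.6 rot [-0.0014  0.0028 -0.0007] | 0.003 then shift [ 0.0002  0.0015 -0.0002] or shift first [ 0.0002  0.0015 -0.0002] op 0.0499 F [ 0.1 -0.8 -0.2] j [-0.1   0.23  1.82  0.2   0.68 -1.85]
```

>>> tcp_steps --pt "0 0 0 0 0 0 0" --pt "0 0 0 0 0 0 0" --pt "0 0 0 0 0 0 0" --pt "0 0 0 0 0 0 0" --pt "0 0 0 0 0 0 0"

```text
t: 4.02
ee_pos: [0.6437, 0.0666, 0.1263]
ee_rot: [-0.029, 0.975, 0.039, 0.215]
wrist_force: [-4.3, 2.2, 6.6]
opening: 0.0129
finger_force: 60.5
```

```bash
python3 h.py FL .785 .004
```

```text
t 4.02 rot [0.0017 0.0034 0.635 ] | 0.635 then shift [ 0.0009 -0.0008  0.0002] or shift first [ 0.0012 -0.0001  0.0002] op 0.0129 F [-4.3  2.2  6.6] j [-0.09  0.23  1.81  0.2   0.68 -1.85]
```

Gripped. Now I turn by 0.635 rad in 7 rows.

>>> tcp_steps --pt "0 0 0 0 0 0.45 0" --pt "0 0 0 0 0 0.45 0" --pt "0 0 0 0 0 0.45 0" --pt "0 0 0 0 0 0.45 0" --pt "0 0 0 0 0 0.45 0" --pt "0 0 0 0 0 0.45 0" --pt "0 0 0 0 0 0.475 0" --pt "0 0 0 0 0 0 0" --pt "0 0 0 0 0 0 0"

```text
t: 4.77
ee_pos: [0.6435, 0.0659, 0.1262]
ee_rot: [0.277, 0.936, 0.104, 0.192]
wrist_force: [-4.8, 0.8, 6.4]
opening: 0.0129
finger_force: 60.6
```

```bash
python3 h.py FL .785 .004
```

```text
t 4.77 rot [ 0.0015  0.0028 -0.0001] | 0.003 then shift [ 0.0011 -0.0001  0.0002] or shift first [ 0.0011 -0.0001  0.0002] op 0.0129 F [-4.8  0.8  6.4] j [-0.09  0.23  1.81  0.2   0.68 -1.22]
```

>>> tcp_steps --pt "0 0 0 0 0 0 0.05" --pt "0 0 0 0 0 0 0.05" --pt "0 0 0 0 0 0 0.05" --pt "0 0 0 0 0 0 0.05" --pt "0 0 -2 0 0 0 0.05" --pt "0 0 -4 0 0 0 0.05" --pt "0 0 0 0 0 0 0.05"

```text
t: 5.35
ee_pos: [0.6208, 0.0599, 0.1854]
ee_rot: [0.277, 0.935, 0.104, 0.196]
wrist_force: [1.2, 0.2, 1.1]
opening: 0.05
finger_force: 0.0
```

```bash
python3 h.py NR .03 .05
```

```text
t 5.35 rot [ 6.00e-04  1.21e-02 -7.54e-01] | 0.754 then shift [ 0.1209 -0.1258  0.0178] or shift first [ 0.0022 -0.1745  0.0169] op 0.05 F [1.2 0.2 1.1] j [-0.11  0.1   1.83  0.19  0.79 -1.21]
```

In the tool's units: -0.1077 rad is -0.5385.

>>> tcp_steps --pt "0 0 0 0 0 -0.5385 0.05" --pt "0 0 0 0 0 -0.5385 0.05" --pt "0 0 0 0 0 -0.5385 0.05" --pt "0 0 0 0 0 -0.5385 0.05" --pt "0 0 0 0 0 -0.5385 0.05" --pt "0 0 0 0 0 -0.5385 0.05" --pt "0 0 0 0 0 -0.5385 0.05"

```text
t: 5.93
ee_pos: [0.6183, 0.0602, 0.1785]
ee_rot: [-0.089, 0.972, 0.025, 0.216]
wrist_force: [0.3, -0.9, -0.2]
opening: 0.0501
finger_force: 0.0
```

>>> tcp_steps --pt "2.42 -2.52 0 0 0 0 0.05" --pt "2.42 -2.52 0 0 0 0 0.05" --pt "2.42 -2.52 0 0 0 0 0.05" --pt "2.42 -2.52 0.3 0 0 0 0.05" --pt "2.42 -2.52 1 0 0 0 0.05" --pt "0 0 0 0 0 0 0.05" --pt "0 0 0 0 0 0 0.05" --pt "0 0 0 0 0 0 0.05"

```text
t: 6.6
ee_pos: [0.5388, -0.0818, 0.1143]
ee_rot: [-0.086, 0.972, 0.025, 0.216]
wrist_force: [0.1, -0.2, -0.9]
opening: 0.0503
finger_force: 0.0
```

```bash
python3 h.py NR .03 .004
python3 - <<'E'
from h import *
c=cam("wrist"); r=bars(c,XK,U,V,N)
for k in r: print(k,*r[k])
E
```

```text
t 6.6 rot [-0.0016  0.0019 -0.002 ] | 0.003 then shift [-0.0048 -0.0004  0.0457] or shift first [-0.0047 -0.0004  0.0457] op 0.0503 F [ 0.1 -0.2 -0.9] j [-0.47  0.07  2.04  0.41  0.73 -2.48]
NR [319.5 292.7] [ 0.5572 -0.0786  0.0888] [0.0012 0.0001 0.0005] 0.021 14 79
NL [552.8 281.1] [0.5293 0.0433 0.0879] [-0.0009  0.0007 -0.0004] -0.002 73 27
```

>>> tcp_steps --pt "-0.2 0 1.8 0 0 0 0.05" --pt "-0.2 0 1.8 0 0 0 0.05" --pt "0 0 0.95 0 0 0 0.05" --pt "0 0 0 0 0 0 0.05" --pt "0 0 0 0 0 0 0.05"

```text
t: 7.07
ee_pos: [0.561, -0.0758, 0.0743]
ee_rot: [-0.088, 0.972, 0.026, 0.215]
wrist_force: [0.0, -0.1, -0.3]
opening: 0.0496
finger_force: 0.0
```

```bash
python3 h.py NR .03 .004
```

```text
t 7.07 rot [0.0002 0.0007 0.0004] | 0.001 then shift [-0.001  -0.0018 -0.0002] or shift first [-0.001  -0.0018 -0.0002] op 0.0496 F [ 0.  -0.1 -0.3] j [-0.43  0.19  2.01  0.44  0.63 -2.5 ]
```

In the tool's units: -0.0018 m is -0.18, -0.001 m is -0.1.

>>> tcp_steps --pt "-0.1 -0.18 0 0 0 0 0.03" --pt "0 0 0 0 0 0 0" --pt "0 0 0 0 0 0 0" --pt "0 0 0 0 0 0 0" --pt "0 0 0 0 0 0 0" --pt "0 0 0 0 0 0 0"

```text
t: 7.57
ee_pos: [0.5623, -0.0776, 0.0762]
ee_rot: [-0.087, 0.972, 0.026, 0.216]
wrist_force: [-1.4, 4.0, 5.9]
opening: 0.013
finger_force: 59.2
```

```bash
python3 h.py NR .785 .004
```

```text
t 7.57 rot [0.0015 0.0023 0.7538] | 0.754 then shift [ 0.0007 -0.0004  0.0011] or shift first [0.0007 0.0002 0.0011] op 0.013 F [-1.4  4.   5.9] j [-0.44  0.19  2.01  0.44  0.64 -2.5 ]
```

In the tool's units: 0.1 rad is 0.5.

>>> tcp_steps --pt "0 0 0 0 0 0.5 0" --pt "0 0 0 0 0 0.5 0" --pt "0 0 0 0 0 0.5 0" --pt "0 0 0 0 0 0.5 0" --pt "0 0 0 0 0 0.5 0" --pt "0 0 0 0 0 0.5 0" --pt "0 0 0 0 0 0.5 0" --pt "0 0 0 0 0 0.27 0" --pt "0 0 0 0 0 0 0" --pt "0 0 0 0 0 0 0"

```text
t: 8.4
ee_pos: [0.5623, -0.0779, 0.0761]
ee_rot: [0.277, 0.936, 0.104, 0.191]
wrist_force: [-2.0, 3.1, 5.5]
opening: 0.013
finger_force: 59.2
```

```bash
python3 h.py NR .785 .004
```

```text
t 8.4 rot [ 0.0018  0.0018 -0.0007] | 0.003 then shift [ 0.0007 -0.0001  0.001 ] or shift first [ 0.0007 -0.0001  0.001 ] op 0.013 F [-2.   3.1  5.5] j [-0.44  0.19  2.01  0.44  0.64 -1.75]
```

>>> tcp_steps --pt "0 0 0 0 0 0 0.05" --pt "0 0 0 0 0 0 0.05" --pt "0 0 0 0 0 0 0.05" --pt "0 0 0 0 0 0 0.05" --pt "0 0 -2 0 0 0 0.05" --pt "0 0 -4 0 0 0 0.05" --pt "0 0 0 0 0 0 0.05" --pt "0 0 0 0 0 0 0.05"

```text
t: 9.07
ee_pos: [0.5386, -0.085, 0.1321]
ee_rot: [0.277, 0.935, 0.102, 0.194]
wrist_force: [-0.3, 0.4, -0.2]
opening: 0.05
finger_force: 0.0
```

```bash
python3 h.py NL .0 .05
```

```text
t 9.07 rot [-0.0025  0.0075 -0.7844] | 0.784 then shift [0.0019 0.1265 0.0162] or shift first [0.0909 0.0882 0.0155] op 0.05 F [-0.3  0.4 -0.2] j [-0.47  0.04  2.03  0.4   0.76 -1.71]
```

In the tool's units: -0.112 rad is -0.56.

>>> tcp_steps --pt "0 0 0 0 0 -0.56 0.05" --pt "0 0 0 0 0 -0.56 0.05" --pt "0 0 0 0 0 -0.56 0.05" --pt "0 0 0 0 0 -0.56 0.05" --pt "0 0 0 0 0 -0.56 0.05" --pt "0 0 0 0 0 -0.56 0.05" --pt "0 0 0 0 0 -0.56 0.05"

```text
t: 9.65
ee_pos: [0.5364, -0.0833, 0.1274]
ee_rot: [-0.104, 0.971, 0.022, 0.215]
wrist_force: [-0.2, 0.8, -0.1]
opening: 0.05
finger_force: 0.0
```

>>> tcp_steps --pt "0 3.16 0 0 0 0 0.05" --pt "0 3.16 0 0 0 0 0.05" --pt "0 3.16 0.3 0 0 0 0.05" --pt "0 3.16 1 0 0 0 0.05" --pt "0 0 0 0 0 0 0.05" --pt "0 0 0 0 0 0 0.05" --pt "0 0 0 0 0 0 0.05"

```text
t: 10.23
ee_pos: [0.5162, 0.0411, 0.1165]
ee_rot: [-0.102, 0.971, 0.022, 0.215]
wrist_force: [0.5, -0.3, 1.5]
opening: 0.0497
finger_force: 0.0
```

```bash
python3 h.py NL .0 .004
python3 - <<'E'
from h import *
c=cam("wrist"); r=bars(c,XK,U,V,N)
for k in r: print(k,*r[k])
E
```

```text
t 10.23 rot [-0.0006 -0.0001 -0.0007] | 0.001 then shift [-0.0007 -0.0015  0.0462] or shift first [-0.0007 -0.0015  0.0462] op 0.0497 F [ 0.5 -0.3  1.5] j [-0.19 -0.01  2.12  0.27  0.65 -2.16]
FL [340.4 422.2] [0.6114 0.0738 0.1283] [-0.0252  0.0087 -0.0106] 1.336 13 25
NR [ 86.5 281.9] [ 0.5557 -0.079   0.0881] [-0.0003 -0.0003 -0.0002] 0.785 17 81
NL [316.7 283.3] [0.5304 0.0421 0.0883] [ 0.0002 -0.0004  0.    ] 0.01 14 73
```

NR reads 0.785 as wanted, and NL is aligned.

In the tool's units: 0.018 m is 1.8, 0.01 m is 1.

>>> tcp_steps --pt "-0.05 -0.05 1.8 0 0 0 0.05" --pt "0 -0.05 1.8 0 0 0 0.05" --pt "0 0 1 0 0 0 0.05" --pt "0 0 0 0 0 0 0.05" --pt "0 0 0 0 0 0 0.05"

```text
t: 10.7
ee_pos: [0.5363, 0.0429, 0.0755]
ee_rot: [-0.1, 0.971, 0.022, 0.215]
wrist_force: [0.4, -0.9, 1.2]
opening: 0.0501
finger_force: 0.0
```

```bash
python3 h.py NL .0 .004
```

```text
t 10.7 rot [-0.0017  0.0002 -0.0033] | 0.004 then shift [0.0001 0.0009 0.0006] or shift first [0.0001 0.0009 0.0006] op 0.0501 F [ 0.4 -0.9  1.2] j [-0.18  0.11  2.1   0.31  0.55 -2.18]
```

>>> tcp_steps --pt "0 0 0 0 0 0 0" --pt "0 0 0 0 0 0 0" --pt "0 0 0 0 0 0 0" --pt "0 0 0 0 0 0 0" --pt "0 0 0 0 0 0 0"

```text
t: 11.12
ee_pos: [0.5367, 0.0439, 0.077]
ee_rot: [-0.101, 0.971, 0.022, 0.217]
wrist_force: [-4.6, -1.7, 5.2]
opening: 0.0128
finger_force: 60.2
```

```bash
python3 h.py NL .785 .004
```

```text
t 11.12 rot [-7.000e-04  3.500e-03  7.841e-01] | 0.784 then shift [ 0.0009 -0.0008  0.0017] or shift first [0.0012 0.0001 0.0017] op 0.0128 F [-4.6 -1.7  5.2] j [-0.17  0.11  2.1   0.31  0.55 -2.18]
```

In the tool's units: 0.1 rad is 0.5.

>>> tcp_steps --pt "0 0 0 0 0 0.5 0" --pt "0 0 0 0 0 0.5 0" --pt "0 0 0 0 0 0.5 0" --pt "0 0 0 0 0 0.5 0" --pt "0 0 0 0 0 0.5 0" --pt "0 0 0 0 0 0.5 0" --pt "0 0 0 0 0 0.5 0" --pt "0 0 0 0 0 0.42 0" --pt "0 0 0 0 0 0 0" --pt "0 0 0 0 0 0 0"

```text
t: 11.95
ee_pos: [0.5365, 0.0431, 0.0768]
ee_rot: [0.277, 0.936, 0.102, 0.192]
wrist_force: [-5.4, -5.3, 7.6]
opening: 0.0132
finger_force: 60.5
```

```bash
python3 h.py NL .785 .004
```

```text
t 11.95 rot [-0.0006  0.004   0.0005] | 0.004 then shift [ 0.0012 -0.      0.0017] or shift first [ 0.0012 -0.      0.0017] op 0.0132 F [-5.4 -5.3  7.6] j [-0.17  0.11  2.1   0.31  0.55 -1.4 ]
```

>>> tcp_steps --pt "0 0 0 0 0 0 0.05" --pt "0 0 0 0 0 0 0.05" --pt "0 0 0 0 0 0 0.05" --pt "0 0 0 0 0 0 0.05" --pt "0 0 -2 0 0 0 0.05" --pt "0 0 -4 0 0 0 0.05" --pt "0 0 0 0 0 0 0.05" --pt "0 0 0 0 0 0 0.05"

```text
t: 12.62
ee_pos: [0.513, 0.0386, 0.1334]
ee_rot: [0.277, 0.935, 0.103, 0.194]
wrist_force: [0.6, -1.2, 0.1]
opening: 0.0497
finger_force: 0.0
```

```bash
python3 h.py FR .18 .05
```

```text
t 12.62 rot [ 3.000e-04  8.300e-03 -6.041e-01] | 0.604 then shift [-0.1372 -0.1008  0.0171] or shift first [-0.17   -0.0051  0.0184] op 0.0497 F [ 0.6 -1.2  0.1] j [-0.2  -0.06  2.12  0.27  0.69 -1.37]
```

>>> tcp_steps --pt "0 0 0 0 0 -0.5 0.05" --pt "0 0 0 0 0 -0.5 0.05" --pt "0 0 0 0 0 -0.5 0.05" --pt "0 0 0 0 0 -0.5 0.05" --pt "0 0 0 0 0 -0.5 0.05" --pt "0 0 0 0 0 -0.52 0.05"

```text
t: 13.12
ee_pos: [0.5104, 0.0393, 0.1283]
ee_rot: [-0.016, 0.976, 0.041, 0.211]
wrist_force: [0.5, -0.4, -0.0]
opening: 0.0501
finger_force: 0.0
```

>>> tcp_steps --pt "-2.74 -2 0 0 0 0 0.05" --pt "-2.74 -2 0 0 0 0 0.05" --pt "-2.74 -2 0 0 0 0 0.05" --pt "-2.74 -2 0.3 0 0 0 0.05" --pt "-2.74 -2 1 0 0 0 0.05" --pt "0 0 0 0 0 0 0.05" --pt "0 0 0 0 0 0 0.05" --pt "0 0 0 0 0 0 0.05"

```text
t: 13.78
ee_pos: [0.6442, -0.0576, 0.1653]
ee_rot: [-0.014, 0.977, 0.043, 0.211]
wrist_force: [-0.3, 0.3, 0.1]
opening: 0.05
finger_force: 0.0
```

```bash
python3 h.py FR .18 .004
python3 - <<'E'
from h import *
c=cam("wrist"); r=bars(c,XK,U,V,N)
for k in r: print(k,*r[k])
E
```

```text
t 13.78 rot [ 0.0009 -0.0033 -0.0021] | 0.004 then shift [-0.0056 -0.0014  0.0462] or shift first [-0.0058 -0.0014  0.0462] op 0.05 F [-0.3  0.3  0.1] j [-0.33  0.19  1.77  0.3   0.83 -2.09]
FR [317.3 267.1] [ 0.6495 -0.0564  0.1331] [-0.0129 -0.0003 -0.0059] 0.183 14 42
FL [555.1 251.1] [0.6363 0.0672 0.139 ] [-0.0003  0.0021  0.0001] 0.762 30 67
NL [525.1  30.5] [0.5444 0.0334 0.0938] [ 0.0142 -0.0092  0.0056] 0.783 19 40
NR [261.7  53.9] [ 0.5592 -0.0811  0.0894] [ 0.0032 -0.0024  0.0012] 0.786 17 60
```

In the tool's units: 0.018 m is 1.8, 0.01 m is 1.

>>> tcp_steps --pt "-0.25 -0.05 1.8 0 0 0 0.05" --pt "-0.25 -0.05 1.8 0 0 0 0.05" --pt "0 0 1 0 0 0 0.05" --pt "0 0 0 0 0 0 0.05" --pt "0 0 0 0 0 0 0.05"

```text
t: 14.25
ee_pos: [0.6679, -0.0542, 0.1272]
ee_rot: [-0.014, 0.976, 0.042, 0.212]
wrist_force: [-0.6, 0.1, -0.2]
opening: 0.05
finger_force: 0.0
```

```bash
python3 h.py FR .18 .004
```

```text
t 14.25 rot [ 0.0003 -0.0012 -0.0009] | 0.002 then shift [ 0.0002 -0.0008  0.0016] or shift first [ 0.0002 -0.0008  0.0016] op 0.05 F [-0.6  0.1 -0.2] j [-0.31  0.29  1.74  0.31  0.76 -2.1 ]
```

>>> tcp_steps --pt "0 0 0 0 0 0 0" --pt "0 0 0 0 0 0 0" --pt "0 0 0 0 0 0 0" --pt "0 0 0 0 0 0 0" --pt "0 0 0 0 0 0 0"

```text
t: 14.67
ee_pos: [0.6696, -0.0549, 0.1299]
ee_rot: [-0.014, 0.976, 0.042, 0.214]
wrist_force: [-4.7, 3.4, 5.6]
opening: 0.0125
finger_force: 60.2
```

```bash
python3 h.py FR .785 .004
```

```text
t 14.67 rot [5.000e-04 2.700e-03 6.041e-01] | 0.604 then shift [ 0.0022 -0.0017  0.0034] or shift first [ 0.0028 -0.0002  0.0034] op 0.0125 F [-4.7  3.4  5.6] j [-0.31  0.29  1.73  0.31  0.76 -2.1 ]
```

>>> tcp_steps --pt "0 0 0 0 0 0.5 0" --pt "0 0 0 0 0 0.5 0" --pt "0 0 0 0 0 0.5 0" --pt "0 0 0 0 0 0.5 0" --pt "0 0 0 0 0 0.5 0" --pt "0 0 0 0 0 0.52 0" --pt "0 0 0 0 0 0 0" --pt "0 0 0 0 0 0 0"

```text
t: 15.33
ee_pos: [0.6692, -0.0563, 0.1296]
ee_rot: [0.277, 0.936, 0.102, 0.192]
wrist_force: [-5.9, -1.9, 7.0]
opening: 0.0125
finger_force: 60.4
```

```bash
python3 h.py FR .785 .004
```

```text
t 15.33 rot [-0.0007  0.003  -0.0001] | 0.003 then shift [ 0.0026 -0.0004  0.0034] or shift first [ 0.0026 -0.0004  0.0034] op 0.0125 F [-5.9 -1.9  7. ] j [-0.31  0.29  1.74  0.31  0.76 -1.49]
```

>>> tcp_steps --pt "0 0 0 0 0 0 0.05" --pt "0 0 0 0 0 0 0.05" --pt "0 0 0 0 0 0 0.05" --pt "0 0 0 0 0 0 0.05" --pt "0 0 -2 0 0 0 0.05" --pt "0 0 -4 0 0 0 0.05" --pt "0 0 -4 0 0 0 0.05" --pt "0 0 0 0 0 0 0.05" --pt "0 0 0 0 0 0 0.05"

```text
t: 16.08
ee_pos: [0.6294, -0.0648, 0.2231]
ee_rot: [0.277, 0.935, 0.103, 0.195]
wrist_force: [-1.2, -0.3, -0.9]
opening: 0.0498
finger_force: 0.0
```

```bash
python3 h.py FL .785 .05
python3 - <<'E'
from h import *
c=cam("wrist"); r=bars(c,XK,U,V,N);cv2.imwrite("pics/w3.png",c[0][:,:,::-1])
for k in r: print(k,*r[k])
E
```

```text
t 16.08 rot [0.0018 0.0087 0.001 ] | 0.009 then shift [0.0922 0.0856 0.0594] or shift first [0.0926 0.0855 0.0587] op 0.0498 F [-1.2 -0.3 -0.9] j [-0.35  0.09  1.75  0.28  0.93 -1.48]
FR [316.5 214.1] [ 0.65   -0.0473  0.1342] [-0.0124  0.0089 -0.0048] 0.779 14 36
NR [175.2 100.6] [ 0.5541 -0.0778  0.0875] [-0.0019  0.0009 -0.0008] 0.772 20 66
FL [463.1  95.9] [0.6352 0.067  0.1385] [-0.0014  0.0019 -0.0004] 0.788 20 65
```

View pics/w3.png

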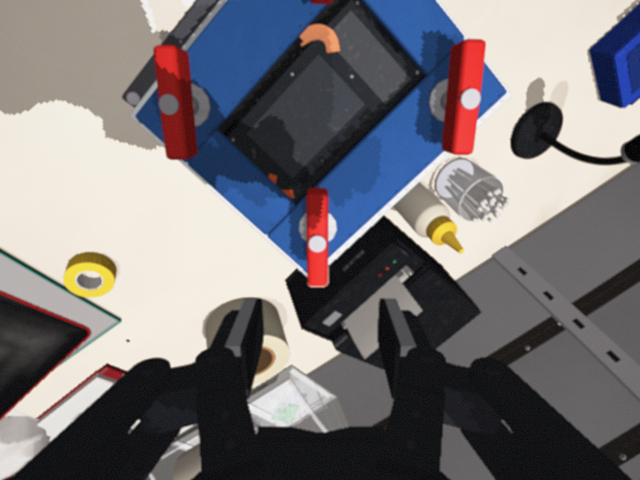

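All four bars stand diagonal: FR, NR and FL read 0.77–0.79 here, and NL read 0.783 earlier. On to the second pass, starting with FL.

>>> tcp_steps --pt "2.35 2.14 0.5 0 0 0 0.05" --pt "2.35 2.14 1.5 0 0 0 0.05" --pt "2.35 2.14 2 0 0 0 0.05" --pt "2.35 2.14 1.5 0 0 0 0.05" --pt "0 0 0 0 0 0 0.05" --pt "0 0 0 0 0 0 0.05" --pt "0 0 0 0 0 0 0.05"

```text
t: 16.72
ee_pos: [0.6186, 0.0641, 0.1651]
ee_rot: [0.277, 0.936, 0.103, 0.19]
wrist_force: [0.4, -0.5, -0.1]
opening: 0.0502
finger_force: 0.0
```

```bash
python3 h.py FL .785 .004
```

```text
t 16.72 rot [-0.001  -0.0002  0.0004] | 0.001 then shift [-0.0055  0.0017  0.0459] or shift first [-0.0055  0.0018  0.0459] op 0.0502 F [ 0.4 -0.5 -0.1] j [-0.1   0.13  1.84  0.19  0.76 -1.21]
```

>>> tcp_steps --pt "-0.25 0.05 1.8 0 0 0 0.05" --pt "-0.25 0.05 1.8 0 0 0 0.05" --pt "0 0 1.15 0 0 0 0.05" --pt "0 0 0 0 0 0 0.05" --pt "0 0 0 0 0 0 0.05"

```text
t: 17.13
ee_pos: [0.6429, 0.0651, 0.1245]
ee_rot: [0.278, 0.936, 0.103, 0.19]
wrist_force: [0.1, -0.4, 1.2]
opening: 0.0497
finger_force: 0.0
```

```bash
python3 h.py FL .785 .004
```

```text
t 17.13 rot [-0.0012  0.0007 -0.0016] | 0.002 then shift [ 0.0005  0.0013 -0.0009] or shift first [ 0.0006  0.0013 -0.0009] op 0.0497 F [ 0.1 -0.4  1.2] j [-0.1   0.24  1.81  0.2   0.68 -1.22]
```

>>> tcp_steps --pt "0 0 0 0 0 0 0" --pt "0 0 0 0 0 0 0" --pt "0 0 0 0 0 0 0" --pt "0 0 0 0 0 0 0" --pt "0 0 0 0 0 0 0"

```text
t: 17.55
ee_pos: [0.6435, 0.0659, 0.1266]
ee_rot: [0.277, 0.936, 0.103, 0.192]
wrist_force: [-4.2, -1.0, 6.1]
opening: 0.0128
finger_force: 60.5
```

```bash
python3 h.py FL 1.571 .004
```

```text
t 17.55 rot [0.002  0.0029 0.7862] | 0.786 then shift [ 0.0007 -0.0011  0.0006] or shift first [ 0.0013 -0.0002  0.0006] op 0.0128 F [-4.2 -1.   6.1] j [-0.09  0.23  1.81  0.2   0.68 -1.22]
```

Turn to the stop, with 0.02 rad of overrun.

>>> tcp_steps --pt "0 0 0 0 0 0.5 0" --pt "0 0 0 0 0 0.5 0" --pt "0 0 0 0 0 0.5 0" --pt "0 0 0 0 0 0.5 0" --pt "0 0 0 0 0 0.5 0" --pt "0 0 0 0 0 0.5 0" --pt "0 0 0 0 0 0.5 0" --pt "0 0 0 0 0 0.4 0" --pt "0 0 0 0 0 0.13 0" --pt "0 0 0 0 0 0 0"

```text
t: 18.38
ee_pos: [0.6427, 0.0653, 0.1262]
ee_rot: [0.621, 0.753, 0.169, 0.136]
wrist_force: [-7.1, -3.4, 7.0]
opening: 0.0133
finger_force: 61.4
```

```bash
python3 h.py FL 1.571 .004; python3 - <<'E'
from h import *
print(N@arm.state()["wrist_torque"],arm.state()["wrist_torque"])
E
```

```text
t 18.38 rot [ 0.0007  0.0028 -0.0172] | 0.017 then shift [ 0.0011 -0.0001  0.0006] or shift first [ 0.0011 -0.0001  0.0006] op 0.0133 F [-7.1 -3.4  7. ] j [-0.09  0.23  1.81  0.2   0.68 -0.41]
0.5986546418386014 [-0.71574055  0.73862073  0.40569025]
```

>>> tcp_steps --pt "0 0 0 0 0 0 0.05" --pt "0 0 0 0 0 0 0.05" --pt "0 0 0 0 0 0 0.05" --pt "0 0 0 0 0 0 0.05" --pt "0 0 -2 0 0 0 0.05" --pt "0 0 -4 0 0 0 0.05" --pt "0 0 0 0 0 0 0.05" --pt "0 0 0 0 0 0 0.05"

```text
t: 19.05
ee_pos: [0.6198, 0.0607, 0.183]
ee_rot: [0.622, 0.752, 0.171, 0.138]
wrist_force: [0.3, -0.1, -0.2]
opening: 0.0499
finger_force: 0.0
```

```bash
python3 h.py NR .785 .05
```

```text
t 19.05 rot [ 0.0056  0.0053 -0.8056] | 0.806 then shift [-1.00e-04 -1.74e-01  1.59e-02] or shift first [-0.1255 -0.1205  0.0154] op 0.0499 F [ 0.3 -0.1 -0.2] j [-0.11  0.11  1.83  0.19  0.79 -0.4 ]
```

The axial torque of 0.6 N m is well above friction, so the stop is reached. Next is NR.

In the tool's units: -0.115 rad is -0.575.

>>> tcp_steps --pt "0 0 0 0 0 -0.575 0.05" --pt "0 0 0 0 0 -0.575 0.05" --pt "0 0 0 0 0 -0.575 0.05" --pt "0 0 0 0 0 -0.575 0.05" --pt "0 0 0 0 0 -0.575 0.05" --pt "0 0 0 0 0 -0.575 0.05" --pt "0 0 0 0 0 -0.575 0.05"

```text
t: 19.63
ee_pos: [0.6175, 0.0611, 0.1778]
ee_rot: [0.275, 0.937, 0.102, 0.19]
wrist_force: [-0.3, -0.0, -0.4]
opening: 0.0499
finger_force: 0.0
```

>>> tcp_steps --pt "0 -3.48 0 0 0 0 0.05" --pt "0 -3.48 0 0 0 0 0.05" --pt "0 -3.48 0 0 0 0 0.05" --pt "0 -3.48 0.3 0 0 0 0.05" --pt "0 -3.48 1 0 0 0 0.05" --pt "0 0 0 0 0 0 0.05" --pt "0 0 0 0 0 0 0.05" --pt "0 0 0 0 0 0 0.05"

```text
t: 20.3
ee_pos: [0.5399, -0.0813, 0.1151]
ee_rot: [0.278, 0.936, 0.103, 0.19]
wrist_force: [-0.6, -0.3, 0.6]
opening: 0.0499
finger_force: 0.0
```

```bash
python3 h.py NR .785 .004
python3 - <<'E'
from h import *
c=cam("wrist"); r=bars(c,XK,U,V,N)
for k in r: print(k,*r[k])
E
```

```text
t 20.3 rot [-0.      0.0005 -0.0024] | 0.002 then shift [-0.003   0.0018  0.046 ] or shift first [-0.003   0.0018  0.046 ] op 0.0499 F [-0.6 -0.3  0.6] j [-0.47  0.07  2.03  0.41  0.73 -1.72]
FR [457.6 444.8] [ 0.6845 -0.0707  0.1476] [ 0.0221 -0.0146  0.0087] 0.409 16 39
FL [614.7 296.4] [0.6389 0.0503 0.1386] [ 0.0023 -0.0149 -0.0004] 1.575 41 35
NR [323.8 286.7] [ 0.5558 -0.0785  0.0882] [-0.0002  0.0003 -0.0001] 0.782 14 72
NL [517.3 109.8] [0.5296 0.0443 0.0881] [-0.0006  0.0018 -0.0001] 0.768 24 67
```

The manual's scale: shifts go in cm and turns go in units of 0.2 rad. Converting my numbers, 0.018 m is 1.8, 0.0105 m is 1.05.

>>> tcp_steps --pt "-0.15 0.07 1.8 0 0 0 0.05" --pt "-0.1 0.05 1.8 0 0 0 0.05" --pt "0 0 1.05 0 0 0 0.05" --pt "0 0 0 0 0 0 0.05" --pt "0 0 0 0 0 0 0.05"

```text
t: 20.77
ee_pos: [0.5622, -0.0764, 0.0748]
ee_rot: [0.277, 0.936, 0.103, 0.191]
wrist_force: [0.2, 0.6, 1.5]
opening: 0.0501
finger_force: 0.0
```

```bash
python3 h.py NR .785 .004
```

```text
t 20.77 rot [0.0009 0.0005 0.0009] | 0.001 then shift [-0.0005 -0.0009 -0.0002] or shift first [-0.0005 -0.0009 -0.0002] op 0.0501 F [0.2 0.6 1.5] j [-0.43  0.19  2.01  0.44  0.64 -1.75]
```

>>> tcp_steps --pt "0 0 0 0 0 0 0" --pt "0 0 0 0 0 0 0" --pt "0 0 0 0 0 0 0" --pt "0 0 0 0 0 0 0" --pt "0 0 0 0 0 0 0"

```text
t: 21.18
ee_pos: [0.5624, -0.0778, 0.0761]
ee_rot: [0.278, 0.936, 0.103, 0.192]
wrist_force: [-2.9, 2.3, 5.5]
opening: 0.013
finger_force: 60.3
```

```bash
python3 h.py NR 1.571 .004
```

```text
t 21.18 rot [0.0022 0.0026 0.7851] | 0.785 then shift [ 0.0004 -0.0007  0.001 ] or shift first [ 0.0008 -0.0002  0.001 ] op 0.013 F [-2.9  2.3  5.5] j [-0.44  0.19  2.01  0.44  0.64 -1.75]
```

In the tool's units: 0.1 rad is 0.5.

>>> tcp_steps --pt "0 0 0 0 0 0.5 0" --pt "0 0 0 0 0 0.5 0" --pt "0 0 0 0 0 0.5 0" --pt "0 0 0 0 0 0.5 0" --pt "0 0 0 0 0 0.5 0" --pt "0 0 0 0 0 0.5 0" --pt "0 0 0 0 0 0.5 0" --pt "0 0 0 0 0 0.4 0" --pt "0 0 0 0 0 0.13 0" --pt "0 0 0 0 0 0 0"

```text
t: 22.02
ee_pos: [0.5621, -0.078, 0.0759]
ee_rot: [0.622, 0.753, 0.17, 0.136]
wrist_force: [-3.1, 1.2, 6.7]
opening: 0.0131
finger_force: 60.9
```

```bash
python3 h.py NR 1.571 .004; python3 - <<'E'
from h import *
print(N@arm.state()["wrist_torque"])
E
```

```text
t 22.02 rot [ 0.002   0.0019 -0.0187] | 0.019 then shift [ 0.0005 -0.0003  0.001 ] or shift first [ 0.0005 -0.0003  0.001 ] op 0.0131 F [-3.1  1.2  6.7] j [-0.44  0.19  2.01  0.44  0.64 -0.94]
0.5849439368327488
```

>>> tcp_steps --pt "0 0 0 0 0 0 0.05" --pt "0 0 0 0 0 0 0.05" --pt "0 0 0 0 0 0 0.05" --pt "0 0 0 0 0 0 0.05" --pt "0 0 -2 0 0 0 0.05" --pt "0 0 -4 0 0 0 0.05" --pt "0 0 0 0 0 0 0.05" --pt "0 0 0 0 0 0 0.05"

```text
t: 22.68
ee_pos: [0.5383, -0.0842, 0.1319]
ee_rot: [0.622, 0.751, 0.17, 0.138]
wrist_force: [0.2, 0.4, 0.6]
opening: 0.0497
finger_force: 0.0
```

```bash
python3 h.py NL .785 .05
```

```text
t 22.68 rot [ 0.0036  0.0068 -0.8065] | 0.807 then shift [0.09   0.0877 0.0161] or shift first [ 0.1257 -0.0044  0.0155] op 0.0497 F [0.2 0.4 0.6] j [-0.47  0.04  2.03  0.4   0.76 -0.91]
```

NR is home (0.58 N m). Next is NL.

In the tool's units: -0.115 rad is -0.575.

>>> tcp_steps --pt "0 0 0 0 0 -0.575 0.05" --pt "0 0 0 0 0 -0.575 0.05" --pt "0 0 0 0 0 -0.575 0.05" --pt "0 0 0 0 0 -0.575 0.05" --pt "0 0 0 0 0 -0.575 0.05" --pt "0 0 0 0 0 -0.575 0.05" --pt "0 0 0 0 0 -0.575 0.05"

```text
t: 23.27
ee_pos: [0.5361, -0.0825, 0.1273]
ee_rot: [0.276, 0.937, 0.103, 0.19]
wrist_force: [0.6, -0.0, -0.1]
opening: 0.0499
finger_force: 0.0
```

>>> tcp_steps --pt "2.25 2.2 0 0 0 0 0.05" --pt "2.25 2.2 0 0 0 0 0.05" --pt "2.25 2.2 0.3 0 0 0 0.05" --pt "2.25 2.2 1 0 0 0 0.05" --pt "0 0 0 0 0 0 0.05" --pt "0 0 0 0 0 0 0.05" --pt "0 0 0 0 0 0 0.05"

```text
t: 23.85
ee_pos: [0.5149, 0.0411, 0.1159]
ee_rot: [0.278, 0.936, 0.103, 0.19]
wrist_force: [0.6, -0.5, 0.2]
opening: 0.0498
finger_force: 0.0
```

```bash
python3 h.py NL .785 .004
python3 - <<'E'
from h import *
c=cam("wrist"); r=bars(c,XK,U,V,N)
for k in r: print(k,*r[k])
E
```

```text
t 23.85 rot [-0.0004  0.0003 -0.0017] | 0.002 then shift [-0.0028  0.0003  0.0462] or shift first [-0.0028  0.0003  0.0462] op 0.0498 F [ 0.6 -0.5  0.2] j [-0.19 -0.02  2.12  0.28  0.65 -1.37]
FL [449.9 437. ] [0.6516 0.0508 0.1444] [ 0.015  -0.0144  0.0054] 0.747 15 23
NL [320.8 287.8] [0.5307 0.0422 0.0884] [ 0.0005 -0.0004  0.0002] 0.796 15 73
```

In the tool's units: 0.018 m is 1.8, 0.011 m is 1.1.

>>> tcp_steps --pt "-0.12 0 1.8 0 0 0 0.05" --pt "-0.12 0 1.8 0 0 0 0.05" --pt "0 0 1.1 0 0 0 0.05" --pt "0 0 0 0 0 0 0.05" --pt "0 0 0 0 0 0 0.05"

```text
t: 24.32
ee_pos: [0.5365, 0.0425, 0.0744]
ee_rot: [0.279, 0.936, 0.103, 0.19]
wrist_force: [0.4, -0.8, -0.5]
opening: 0.0503
finger_force: 0.0
```

```bash
python3 h.py NL .785 .004
```

```text
t 24.32 rot [-0.0011  0.0011 -0.0043] | 0.005 then shift [ 0.0007  0.0012 -0.0005] or shift first [ 0.0007  0.0012 -0.0005] op 0.0503 F [ 0.4 -0.8 -0.5] j [-0.18  0.12  2.1   0.31  0.54 -1.4 ]
```

>>> tcp_steps --pt "0 0 0 0 0 0 0" --pt "0 0 0 0 0 0 0" --pt "0 0 0 0 0 0 0" --pt "0 0 0 0 0 0 0" --pt "0 0 0 0 0 0 0"

```text
t: 24.73
ee_pos: [0.5369, 0.0432, 0.076]
ee_rot: [0.278, 0.936, 0.103, 0.192]
wrist_force: [-5.4, -4.3, 7.3]
opening: 0.0127
finger_force: 60.1
```

```bash
python3 h.py NL 1.571 .004
```

```text
t 24.73 rot [0.0017 0.0034 0.7845] | 0.784 then shift [ 0.0008 -0.0009  0.0008] or shift first [ 0.0012 -0.0001  0.0008] op 0.0127 F [-5.4 -4.3  7.3] j [-0.17  0.11  2.1   0.31  0.54 -1.4 ]
```

In the tool's units: 0.1 rad is 0.5.

>>> tcp_steps --pt "0 0 0 0 0 0.5 0" --pt "0 0 0 0 0 0.5 0" --pt "0 0 0 0 0 0.5 0" --pt "0 0 0 0 0 0.5 0" --pt "0 0 0 0 0 0.5 0" --pt "0 0 0 0 0 0.5 0" --pt "0 0 0 0 0 0.5 0" --pt "0 0 0 0 0 0.4 0" --pt "0 0 0 0 0 0.13 0" --pt "0 0 0 0 0 0 0"

```text
t: 25.57
ee_pos: [0.5363, 0.0428, 0.0756]
ee_rot: [0.622, 0.753, 0.169, 0.136]
wrist_force: [-7.5, -5.9, 7.1]
opening: 0.0128
finger_force: 61.0
```

```bash
python3 h.py NL 1.571 .004; python3 - <<'E'
from h import *
print(N@arm.state()["wrist_torque"])
E
```

```text
t 25.57 rot [ 0.0012  0.0032 -0.0186] | 0.019 then shift [ 0.001  -0.0001  0.0007] or shift first [ 0.001  -0.0001  0.0007] op 0.0128 F [-7.5 -5.9  7.1] j [-0.17  0.11  2.1   0.31  0.54 -0.6 ]
0.6313770296942836
```

>>> tcp_steps --pt "0 0 0 0 0 0 0.05" --pt "0 0 0 0 0 0 0.05" --pt "0 0 0 0 0 0 0.05" --pt "0 0 0 0 0 0 0.05" --pt "0 0 -2 0 0 0 0.05" --pt "0 0 -4 0 0 0 0.05" --pt "0 0 0 0 0 0 0.05" --pt "0 0 0 0 0 0 0.05"

```text
t: 26.23
ee_pos: [0.5134, 0.0382, 0.1325]
ee_rot: [0.622, 0.751, 0.171, 0.138]
wrist_force: [0.1, 0.2, -0.7]
opening: 0.0502
finger_force: 0.0
```

```bash
python3 h.py FR .785 .05
```

```text
t 26.23 rot [ 0.0059  0.0063 -0.8073] | 0.807 then shift [-0.1699 -0.0045  0.0162] or shift first [-0.1206  0.1195  0.0175] op 0.0502 F [ 0.1  0.2 -0.7] j [-0.2  -0.06  2.12  0.27  0.68 -0.56]
```

In the tool's units: -0.115 rad is -0.575.

>>> tcp_steps --pt "0 0 0 0 0 -0.575 0.05" --pt "0 0 0 0 0 -0.575 0.05" --pt "0 0 0 0 0 -0.575 0.05" --pt "0 0 0 0 0 -0.575 0.05" --pt "0 0 0 0 0 -0.575 0.05" --pt "0 0 0 0 0 -0.575 0.05" --pt "0 0 0 0 0 -0.575 0.05"

```text
t: 26.82
ee_pos: [0.5107, 0.0389, 0.1273]
ee_rot: [0.276, 0.937, 0.103, 0.189]
wrist_force: [-0.0, -0.3, 0.6]
opening: 0.0499
finger_force: 0.0
```

>>> tcp_steps --pt "-3.4 -0.1 0 0 0 0 0.05" --pt "-3.4 -0.1 0 0 0 0 0.05" --pt "-3.4 -0.1 0 0 0 0 0.05" --pt "-3.4 -0.1 0.3 0 0 0 0.05" --pt "-3.4 -0.1 1 0 0 0 0.05" --pt "0 0 0 0 0 0 0.05" --pt "0 0 0 0 0 0 0.05" --pt "0 0 0 0 0 0 0.05"

```text
t: 27.48
ee_pos: [0.6443, -0.0591, 0.1641]
ee_rot: [0.279, 0.936, 0.104, 0.188]
wrist_force: [-0.2, 0.3, -0.6]
opening: 0.0501
finger_force: 0.0
```

```bash
python3 h.py FR .785 .004
python3 - <<'E'
from h import *
c=cam("wrist"); r=bars(c,XK,U,V,N)
for k in r: print(k,*r[k])
E
```

```text
t 27.48 rot [-0.0011 -0.0031 -0.0042] | 0.005 then shift [-0.0048  0.0036  0.0452] or shift first [-0.0049  0.0037  0.0452] op 0.0501 F [-0.2  0.3 -0.6] j [-0.33  0.2   1.77  0.3   0.83 -1.49]
FR [328.  292.5] [ 0.6632 -0.0562  0.1393] [ 0.0008 -0.0001  0.0004] 0.786 15 74
NR [143.7 122.7] [ 0.5555 -0.078   0.0881] [-0.0005  0.0007 -0.0002] 1.567 19 69
FL [523.7 114.1] [0.6368 0.0679 0.1393] [0.0002 0.0028 0.0004] 1.574 70 20
```

In the tool's units: 0.018 m is 1.8, 0.0115 m is 1.15.

>>> tcp_steps --pt "-0.22 0.15 1.8 0 0 0 0.05" --pt "-0.22 0.15 1.8 0 0 0 0.05" --pt "0 0 1.15 0 0 0 0.05" --pt "0 0 0 0 0 0 0.05" --pt "0 0 0 0 0 0 0.05"

```text
t: 27.95
ee_pos: [0.6688, -0.0546, 0.1247]
ee_rot: [0.278, 0.936, 0.103, 0.189]
wrist_force: [0.5, -0.2, 0.6]
opening: 0.0499
finger_force: 0.0
```

```bash
python3 h.py FR .785 .004
```

```text
t 27.95 rot [-0.0005 -0.0015 -0.0029] | 0.003 then shift [-0.0001 -0.0001 -0.001 ] or shift first [-0.0001 -0.0001 -0.001 ] op 0.0499 F [ 0.5 -0.2  0.6] j [-0.31  0.3   1.74  0.31  0.75 -1.49]
```

>>> tcp_steps --pt "0 0 0 0 0 0 0" --pt "0 0 0 0 0 0 0" --pt "0 0 0 0 0 0 0" --pt "0 0 0 0 0 0 0" --pt "0 0 0 0 0 0 0"

```text
t: 28.37
ee_pos: [0.6705, -0.0561, 0.1273]
ee_rot: [0.278, 0.936, 0.103, 0.191]
wrist_force: [-5.5, -0.5, 6.9]
opening: 0.0128
finger_force: 60.3
```

```bash
python3 h.py FR 1.571 .004
```

```text
t 28.37 rot [0.0013 0.0026 0.7834] | 0.783 then shift [ 0.0016 -0.0023  0.0008] or shift first [ 0.0027 -0.0005  0.0008] op 0.0128 F [-5.5 -0.5  6.9] j [-0.31  0.29  1.73  0.31  0.75 -1.49]
```

In the tool's units: 0.1 rad is 0.5.

>>> tcp_steps --pt "0 0 0 0 0 0.5 0" --pt "0 0 0 0 0 0.5 0" --pt "0 0 0 0 0 0.5 0" --pt "0 0 0 0 0 0.5 0" --pt "0 0 0 0 0 0.5 0" --pt "0 0 0 0 0 0.5 0" --pt "0 0 0 0 0 0.5 0" --pt "0 0 0 0 0 0.4 0" --pt "0 0 0 0 0 0.13 0" --pt "0 0 0 0 0 0 0"

```text
t: 29.2
ee_pos: [0.669, -0.0572, 0.1266]
ee_rot: [0.623, 0.752, 0.168, 0.135]
wrist_force: [-10.4, -5.5, 7.1]
opening: 0.013
finger_force: 61.7
```

```bash
python3 h.py FR 1.571 .004; python3 - <<'E'
from h import *
print(N@arm.state()["wrist_torque"])
E
```

```text
t 29.2 rot [-0.0015  0.0031 -0.0203] | 0.021 then shift [ 0.0024 -0.0005  0.0008] or shift first [ 0.0024 -0.0005  0.0008] op 0.013 F [-10.4  -5.5   7.1] j [-0.31  0.29  1.73  0.31  0.75 -0.69]
0.6816866267455873
```

>>> tcp_steps --pt "0 0 0 0 0 0 0.05" --pt "0 0 0 0 0 0 0.05" --pt "0 0 0 0 0 0 0.05" --pt "0 0 0 0 0 0 0.05" --pt "0 0 -2 0 0 0 0.05" --pt "0 0 -4 0 0 0 0.05" --pt "0 0 -4 0 0 0 0.05" --pt "0 0 -4 0 0 0 0.05" --pt "0 0 0 0 0 0 0.05" --pt "0 0 0 0 0 0 0.05"

```text
t: 30.03
ee_pos: [0.6138, -0.0686, 0.2573]
ee_rot: [0.623, 0.751, 0.171, 0.139]
wrist_force: [-0.0, 0.1, -0.7]
opening: 0.05
finger_force: 0.0
```

```bash
python3 h.py NL .0 .17
```

```text
t 30.03 rot [ 0.0024  0.0102 -1.593 ] | 1.593 then shift [ 0.1246  0.1261 -0.0229] or shift first [ 0.1232 -0.1272 -0.0245] op 0.05 F [-0.   0.1 -0.7] j [-0.37  0.03  1.75  0.28  1.   -0.67]
```

All four reached their stops. Last, a look from above.

>>> tcp_steps --pt "1.6 -2.2 -1 0 0 0 0.05" --pt "1.6 -2.2 -1 0 0 0 0.05" --pt "1.6 -2.2 -1 0 0 0 0.05" --pt "1.6 -2.2 -1 0 0 0 0.05" --pt "0 0 0 0 0 0 0.05" --pt "0 0 0 0 0 0 0.05" --pt "0 0 0 0 0 0 0.05"

```text
t: 30.62
ee_pos: [0.5056, -0.0229, 0.2517]
ee_rot: [0.623, 0.751, 0.17, 0.135]
wrist_force: [0.9, -0.3, 0.5]
opening: 0.0497
finger_force: 0.0
```

```bash
python3 - <<'E'
from h import *
c=cam("wrist"); r=bars(c,XK,U,V,N);cv2.imwrite("pics/w4.png",c[0][:,:,::-1])
for k in r: print(k,*r[k])
E
```

```text
NR [283.6 284.4] [ 0.5556 -0.078   0.0881] [-0.0004  0.0007 -0.0001] 1.565 15 70
FR [414.4 281. ] [ 0.6631 -0.0549  0.1394] [0.0007 0.0013 0.0004] 1.545 18 71
NL [274.8 146.9] [0.5296 0.0433 0.088 ] [-0.0007  0.0007 -0.0002] 1.575 64 15
FL [422.6 143.2] [0.637  0.0664 0.1393] [0.0004 0.0012 0.0003] 1.571 18 64
```

View pics/w4.png

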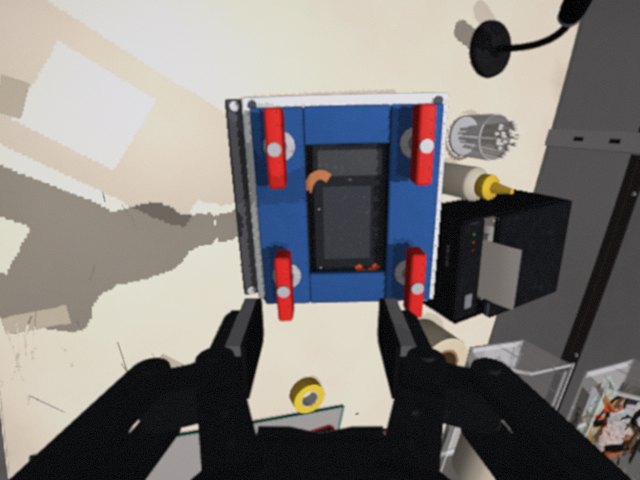

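All four bars stand level across the slope, at (275,147), (423,143), (284,284) and (414,281), measuring 1.545–1.575 rad, and the gripper is clear.

```bash
python3 -c "
from cell import arm
print(arm.finish_job())"
```

```text
the job is handed in; nothing more can be done
None
```

I tightened all four knobs crisscross in two passes (far left, near right, near left, far right): first to diagonal, then home to the stops. The final look put the bars at 1.545–1.575 rad, and the job was handed in at about 31 s; I did not measure the bench items again.

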